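# Pop the lamp box lid and press its round key

### The job

Switch on the microscope lamp with a fingertip, gripping and lifting nothing: press gently on the touch mark of the broad control box's lid until the catch lets go, take the finger away so that the lid springs fully open by itself, then press the round key inside all the way down and let it come back up. Leave the narrow box shut, do not press the square key, and leave the things standing around where they are.

Things in the scene. Friction and masses are not known exactly. Their poses are not given: they have to be found in the camera images.
- broad: The BROAD of two boxes: fixed grey steel control box, 200 mm wide (own y), 160 deep (x), walls 80 high, 5 thick; left or right of the other. Origin: centre of the underside, on the bench; own -x is the front, z up. The whole top is a white lid 200 wide, 153 deep, 6 thick, hinged on the far edge; shut, its top is 94 mm above the bench with an 8 mm gap under it. Two grey keys inside.
- narrow: The NARROW of two boxes: fixed grey steel control box, 110 mm wide (own y), 160 deep (x), walls 80 high, 5 thick; left or right of the other. Origin: centre of the underside, on the bench; own -x is the front, z up. The whole top is a white lid 110 wide, 153 deep, 6 thick, hinged on the far edge; shut, its top is 94 mm above the bench with an 8 mm gap under it. Stays shut.
- broad_lid_hinge (a point): Middle of the broad lid's hinge line, at own (75, 0, 88) mm of the broad box; the line runs along the box's y. The shut lid reaches from here 153 mm to the front. Steel catch parts stand inside the front wall, at own x = -65, y from -26 to +31 mm, up to 72 mm above the bench.
- broad_lid_mark (a point): Touch mark on the broad lid: flat steel disc 18 mm across, mid-width, 18 mm from the front edge, 135 mm from the hinge. Point on the lid's top, moves with it. The catch is under it: pressing down about 4 mm (stop at 7) with about 6 N trips it. As the finger rises the spring swings the lid up in about 1.5 s: rise 200 mm or more, clear of its arc. Once tripped it does not catch again.
- broad_lid (a joint): Lid angle of the broad box, rad: 0 shut and caught, down to -0.05 pressed in, 1.7 fully open (a little past upright; a spring holds it there).
- narrow_lid (a joint): Lid angle of the narrow box, rad, the same meaning and the same kind of catch; it starts at 0, shut.
- round_key_top (a point): Centre of the top face of the round push key under the broad lid: 28 mm across, in a round collar 44 mm across, top 62 mm above the bench (18 mm below the box's rim). Pressed straight down; springs back up when let go.
- round_key (a joint): Travel of the round key, m: 0 up, 0.006 fully down (about 5 N).
- square_key_top (a point): Centre of the top face of the square push key under the broad lid: 28 x 28 mm in a square collar 44 mm wide, top 62 mm above the bench, 90 mm from the round key. Not to be pressed.
- square_key (a joint): Travel of the square key, m: 0 up, 0.006 fully down (about 5 N).
- objective: loose microscope objective standing on its mount, metal, 33 mm across, 46 mm tall; origin at the centre of its underside. Bystander.
- jar: loose small amber jar with black cap, 54 mm across, 65 mm tall; origin at the centre of its underside. Bystander.
- puck: loose black mounted-specimen puck, 32 mm across, 22 mm tall; origin at the centre of its underside. Bystander.
- slide_box: loose white slide box 90 x 55 x 35 mm (long along own x); origin at the centre of its underside. Bystander.

How it is judged:
By the outcome, as a careful person would: the job done as asked, in the order asked, and still so for the second after the job is handed in, with the robot touching nothing.
It also fails if it takes over 48 s, if anything falls off the work surface, if the arm or the gripper's body presses on something with over 40 N, if the wrist force passes 120 N, or if a joint passes its speed limit or range.

### The arm

A 7-joint arm with a two-finger parallel gripper is mounted at the origin on the work surface. World frame = base frame: x ahead of the robot, y to its left, z up, the work surface at z = 0. Lengths are in m, angles in rad, forces in N, time in s.
With the tool pointing down it reaches from about 0.425 to 0.925 m from the base axis. Payload 6.8 kg.
Tool frame: the origin (TCP) lies at the centre of the arm's flange, where the gripper is bolted on; the fingertips stand 173 mm ahead of it and the grasp point (between the pads) lies 155 mm ahead of it (r.hold_point_z is the distance from the TCP to the grasp point, in m); z points along the fingers, x is the direction in which the jaws open and shut, and the axes are right-handed (so a half turn about z gives the same grasp; the last joint's range is limited). The gripper opens to 85 mm and grips with 20 to 120 N. Pads are 22 mm wide; open, the fingers measure 114 mm over their backs; the gripper's body (76 mm by 85 mm) begins 54 mm behind the grasp point. The pads swing forward as they close: fully open they stand 13 mm farther back than shut.
Start: joints at [-1.338, 0.477, 0.022, 1.555, -0.011, 1.109, -0.083], TCP at [0.226, 0.636, 0.405] pointing down, gripper open.
Joint ranges: [-2.96, 2.96], [-0.34, 2.1], [-1.41, 1.46], [0.24, 2.44], [-1.37, 4.51], [0.17, 1.92], [-2.96, 2.96]. Speed limits (rad/s): [2.39, 2.39, 3.14, 3.14, 3.14, 3.14, 3.14].

### API

Orientations are given as a rotation vector (axis times angle).
In Python, from bench import r gives the robot as it stands.
- The arm moves only by the tool apply_moves, never from a script. Its arguments are lists of equal length, an entry for each row: "dp": the shift along the tool's x, y, z scaled (see below), a list of three; "twist": the turn, a rotation vector about the tool's x, y, z scaled (see below), a list of three; "jaw": the closure in counts, from 0 (fully open) to 255 (shut). In form: {"dp": [[x, y, z], ...], "twist": [[rx, ry, rz], ...], "jaw": [jaw, ...]}. A call has 1 to 20 rows; each row shifts and turns the pose as measured when the row begins, along the tool's axes as they then stand; what a row does not reach is not made up. The controller multiplies each number of a shift by 12 cm and each number of a turn by 120 degrees. A row lasts 1/10 s, in which the tool goes at most 50 mm and 8.59 degrees, less where a joint would pass 70% of its speed; a pose out of reach is approached as far as the arm can. A call with a number of a shift or a turn outside -1 to 1 is refused whole. A call with a gripper value outside its range is refused whole. The fingers move at their own pace and stop on an object; "grip_force" is the grip in N (left out, the last holds). Time passes only in rows, so rows that do not move let the fingers close. It gives the time, the measured TCP pose, the force and the opening at its end, in the units of the state.
- r.get_obs(): the state, without advancing time (a new reading comes with each control period).
- r.grab_frame(name): name is "scene" or "top" or "wrist"; returns a dict with "color" (420x560x3 uint8, red, green, blue), "z_map" (420x560 float32, m along the optical axis (not along the pixel's ray), 0 where there is no reading), "intrinsics" (3x3 intrinsics, pixels), "dist_coeffs" ([k1, k2, p1, p2, k3] as OpenCV has them; the pictures are not rectified), "R" (3x3) and "t" (3): a world point X has camera coordinates R X + t; the wrist camera has in their place "hand_eye" (4x4, takes a point from camera to tool coordinates, whose origin is the TCP and whose axes are the tool frame's). Camera axes: x right, y down, z forward; pixel columns grow to the right and rows downward; lengths in m; the calibration is good to about 2 mm. A picture is of the moment at which its call begins: read the wrist's pose just before it.
- r.hand_in(): hands the job in, once; it reports no verdict.
The state is a dict: "clock": time; "joints": joint angles; "qvel": joint speeds; "tau": joint torques, N m; "tcp_pos": TCP position; "orientation": TCP orientation; "contact_force": force on the tool from outside, world axes, zero at the start; "moment": the same for the moment, N m; "grip_width": finger opening in m.
Only numpy, scipy, OpenCV 4.12 (cv2) and the standard library are available. Lean on these libraries where they do the work, as an engineer would, in place of code of your own. Each camera call takes 0.05 s, during which the arm holds its last target.

## Working session

There is one attempt and no reset: what is moved stays moved. The work goes in short steps, Python scripts to look and compute and a tool call to move; the robot and the scene stay as the last step left them, time stands still between calls to the robot, and variables do not carry over. Pictures are saved under pics/ and viewed, and the job is handed in when it is done.

Besides the shell and the picture viewer there is one more tool, called after "Request:" in YAML: its name, and indented under it one key for each argument. apply_moves: Moves the arm, as the interface text tells. Shifts and turns lie within -1 to 1; 1 stands for 12 cm of shift or 120 degrees of turn. Its arguments: {"type":"object","properties":{"dp":{"type":"array"},"twist":{"type":"array"},"jaw":{"type":"array"},"grip_force":{"type":"number"}},"required":["dp","twist","jaw"]}

```bash
mkdir -p pics; ls; cat > h.py <<'E'
import numpy as np, cv2
from bench import r
def save(n,f):
    cv2.imwrite(f'pics/{n}.png',cv2.cvtColor(f['color'],cv2.COLOR_RGB2BGR))
def ray(f,u,v):
    p=cv2.undistortPoints(np.array([[[u,v]]],float),f['intrinsics'],np.array(f['dist_coeffs']))[0,0]
    return np.array([p[0],p[1],1.])
def w(f,u,v,d=None):
    if d is None:
        p=f['z_map'][int(v)-1:int(v)+2,int(u)-1:int(u)+2]; d=np.median(p[p>0])
    return f['R'].T@(ray(f,u,v)*d-f['t'])
def atz(f,u,v,z):
    c=-f['R'].T@f['t']; g=f['R'].T@ray(f,u,v); return c+g*(z-c[2])/g[2]
E
python3 - <<'E'
from h import *
import pickle
o=r.get_obs(); print(o)
for n in ('scene','top'):
    f=r.grab_frame(n); save(n+'0',f); pickle.dump(f,open(n+'0.pkl','wb')); print(n,-f['R'].T@f['t'])
E
```

```text
pics
{'clock': 0.0, 'joints': array([-1.33813432,  0.47779043,  0.02233374,  1.55649313, -0.01150456,
        1.1092822 , -0.08308615]), 'qvel': array([-3.28221196e-04, -1.37677937e-04,  3.91638552e-04,  1.37417838e-03,
        3.80197385e-05,  8.41665905e-04,  6.04280636e-04]), 'tau': array([-2.31965705e-04, -5.96436489e+01,  1.60788082e+00, -2.81206888e+01,
        1.25232182e-02,  8.86150432e-03,  2.04654657e-05]), 'tcp_pos': array([0.22548124, 0.63591798, 0.40371418]), 'orientation': array([ 2.56494857e+00,  1.81198715e+00, -2.24205378e-03]), 'contact_force': array([ 0.5004867 , -0.24131727, -0.48243699]), 'moment': array([ 0.02049932, -0.00461468, -0.0433392 ]), 'grip_width': 0.08539298312078815}
scene [1.16291263 0.33854314 0.83751122]
top [ 0.53779638 -0.0177726   1.32003444]
```

View pics/scene0.png

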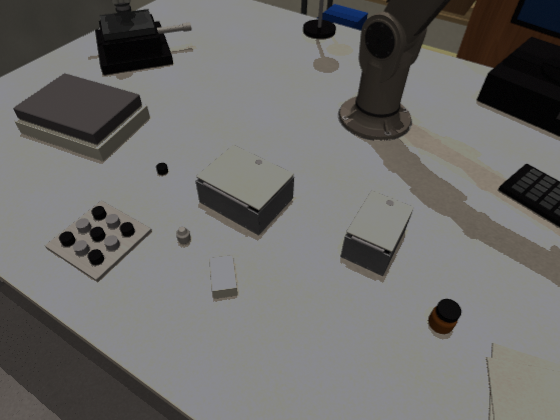

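View pics/top0.png

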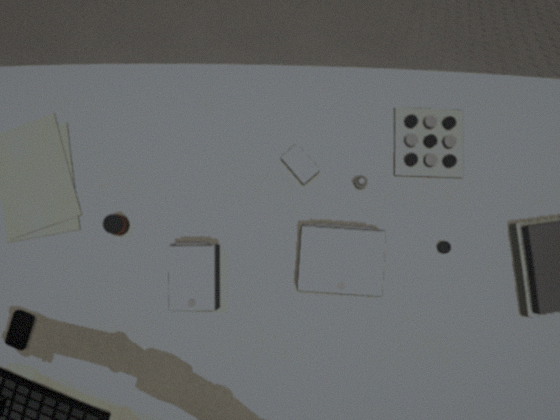

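The scene view shows the broad box at about (245,187) with its mark at (259,162), and the narrow box at (378,230) with its mark at (389,203). In the top view the broad lid's corners are (301,225), (386,230), (382,297) and (297,292), and its mark is at (340,286). I'll measure these from both views.

```bash
python3 - <<'E'
from h import *
import pickle
S=pickle.load(open('scene0.pkl','rb'));T=pickle.load(open('top0.pkl','rb'))
for n,f,box in (('t',T,(280,210,400,310)),('s',S,(190,140,300,235))):
    a,b,c,d=box; im=cv2.resize(f['color'][b:d,a:c],None,fx=6,fy=6,interpolation=cv2.INTER_CUBIC)
    im=np.clip(im.astype(float)*1.5,0,255).astype(np.uint8)
    cv2.imwrite(f'pics/crop_{n}.png',im[:,:,::-1])
for p in [(301,225),(386,230),(382,297),(297,292),(340,286)]: print('top',p,w(T,*p),atz(T,*p,.094))
print('scene mark',w(S,259,162),atz(S,259,162,.094))
# triangulate mark
cs=-S['R'].T@S['t'];ct=-T['R'].T@T['t'];gs=S['R'].T@ray(S,259,162);gt=T['R'].T@ray(T,340,286)
A=np.stack([gs,-gt],1);x=np.linalg.lstsq(A,ct-cs,rcond=None)[0];print(cs+gs*x[0],ct+gt*x[1])
for n,p in dict(puck=(444,247),obj=(360,182),slide=(300,164),jar=(116,224),narrow=(192,277)).items(): print(n,w(T,*p))
E
```

```text
top (301, 225) [ 6.24986628e-01 -4.65406623e-02 -1.65762957e-04] [ 0.61876762 -0.04448873  0.094     ]
top (386, 230) [ 0.61842268 -0.2633968  -0.00267855] [ 0.61252962 -0.24544386  0.094     ]
top (382, 297) [ 0.44863897 -0.2560236  -0.00060923] [ 0.45502609 -0.2389556   0.094     ]
top (297, 292) [ 4.55858135e-01 -4.10682890e-02 -1.92119880e-04] [ 0.46170405 -0.03940625  0.094     ]
top (340, 286) [ 0.47848375 -0.13939921  0.0955362 ] [ 0.47840934 -0.1395518   0.094     ]
scene mark [ 0.48076768 -0.13678872  0.09575084] [ 0.47915755 -0.13791069  0.094     ]
[ 0.47781606 -0.13884547  0.09254126] [ 0.47834152 -0.13969088  0.09259978]
puck [ 0.57808277 -0.40705946  0.02206921]
obj [ 0.73227186 -0.1883712   0.04558963]
slide [ 0.77514559 -0.0393909   0.03340129]
jar [0.61006991 0.40877434 0.06449311]
narrow [0.4887768  0.20833126 0.09488468]
```

```bash
ls pics
```

```text
crop_s.png
crop_t.png
scene0.png
top0.png
```

The mark triangulates to (0.478, -0.139, 0.093) m, against an expected height of 0.094. The top-view corners put the box at about -2° yaw. Next I'll work out the approach.

```bash
cat > plan.py <<'E'
import sys
from h import *
from scipy.spatial.transform import Rotation as Ro
def plan(target,yaw=None):
    o=r.get_obs(); R=Ro.from_rotvec(o['orientation']).as_matrix()
    d=np.array(target)-o['tcp_pos']; t=R.T@d
    print('t',round(o['clock'],2),'tcp',o['tcp_pos'].round(4),'F',o['contact_force'].round(2),'grip',round(o['grip_width'],4))
    print('dist mm',(np.linalg.norm(d)*1e3).round(1),'total dp units',(t/.12).round(4),'rows>=',np.linalg.norm(d)/.05)
    if yaw is not None:
        c,s=np.cos(np.radians(yaw)),np.sin(np.radians(yaw))
        G=np.array([[c,s,0],[s,-c,0],[0,0,-1]],float)
        rv=Ro.from_matrix(R.T@G).as_rotvec(degrees=True); print('turn deg',rv.round(2),'units',(rv/120).round(4))
if __name__=='__main__':
    a=[float(x) for x in sys.argv[1:]]; plan(a[:3],a[3] if len(a)>3 else None)
E
python3 plan.py .50 .20 .42 88; python3 -c "
import h;print(h.r.get_obs()['joints'])"
```

```text
t 0.1 tcp [0.2255 0.636  0.4038] F [-0.14  0.83 -0.46] grip 0.0853
dist mm 515.4 total dp units [-2.6596  3.3701 -0.13  ] rows>= 10.308288800789839
turn deg [-1.000e-02  9.000e-02 -1.753e+01] units [-1.000e-04  8.000e-04 -1.461e-01]
[-1.33809863  0.47771396  0.02235829  1.55632202 -0.01153383  1.10933349
 -0.08311195]
```

View pics/crop_t.png

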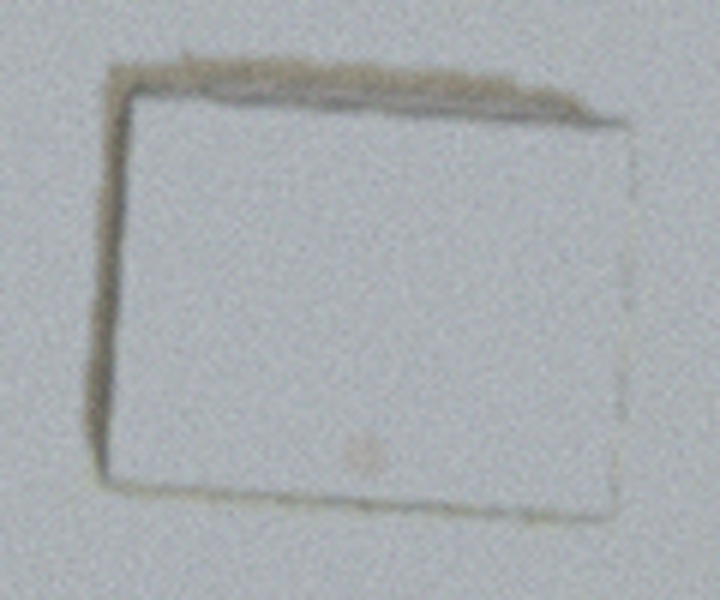

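View pics/crop_s.png

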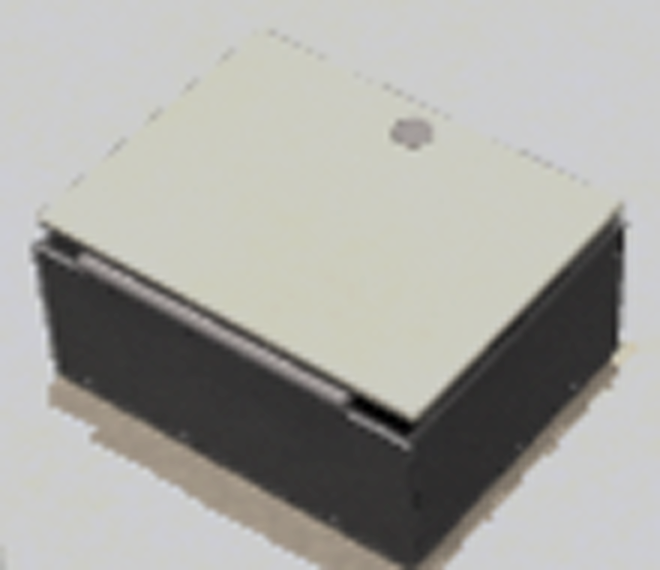

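The crops show the mark at (340.8,285.8) in the top view and (258.5,162) in the scene view. Both fit the measured position.

Request:
apply_moves:
  dp:
    - [-0.1,0.12,0]
    - [-0.19,0.24,-0.01]
    - [-0.19,0.24,-0.01]
    - [-0.19,0.24,-0.01]
    - [-0.19,0.24,-0.01]
    - [-0.19,0.24,-0.01]
    - [-0.19,0.24,-0.01]
    - [-0.19,0.24,-0.01]
    - [-0.19,0.24,-0.01]
    - [-0.19,0.24,-0.01]
    - [-0.19,0.24,-0.01]
    - [-0.19,0.24,-0.01]
    - [-0.19,0.24,-0.01]
    - [-0.1,0.12,0]
    - [0,0,0]
  twist:
    - [0,0,0]
    - [0,0,0]
    - [0,0,0]
    - [0,0,0]
    - [0,0,0]
    - [0,0,0]
    - [0,0,0]
    - [0,0,0]
    - [0,0,0]
    - [0,0,0]
    - [0,0,0]
    - [0,0,0]
    - [0,0,0]
    - [0,0,0]
    - [0,0,0]
  jaw: [255,255,255,255,255,255,255,255,255,255,255,255,255,255,255]

```text
clock: 1.6
tcp_pos: [0.486, 0.2134, 0.4131]
orientation: [2.56, 1.814, -0.019]
contact_force: [-0.4, 0.8, -0.3]
grip_width: 0.0001
```

```bash
python3 plan.py .478 -.139 .36 88
```

```text
t 1.6 tcp [0.486  0.2134 0.4131] F [-0.42  0.81 -0.27] grip 0.0001
dist mm 356.5 total dp units [-2.7874  0.9131  0.4724] rows>= 7.130188282979282
turn deg [ -0.34   0.65 -17.36] units [-0.0028  0.0054 -0.1447]
```

Request:
apply_moves:
  dp:
    - [-0.15,0.05,0.02]
    - [-0.28,0.095,0.045]
    - [-0.28,0.095,0.045]
    - [-0.28,0.095,0.045]
    - [-0.28,0.095,0.045]
    - [-0.28,0.095,0.045]
    - [-0.28,0.095,0.045]
    - [-0.28,0.095,0.045]
    - [-0.28,0.095,0.045]
    - [-0.28,0.095,0.045]
    - [-0.2,0.07,0.03]
    - [0,0,0]
    - [0,0,0]
    - [0,0,0]
    - [0,0,0]
  twist:
    - [0,0,0]
    - [0,0,0]
    - [0,0,0]
    - [0,0,0]
    - [0,0,0]
    - [0,0,0]
    - [0,0,0]
    - [0,0,0]
    - [0,0,0]
    - [0,0,0]
    - [0,0,0]
    - [0,0.005,-0.05]
    - [0,0,-0.05]
    - [0,0,-0.045]
    - [0,0,0]
  jaw: [255,255,255,255,255,255,255,255,255,255,255,255,255,255,255]

```text
clock: 3.1
tcp_pos: [0.4832, -0.1439, 0.3554]
orientation: [-2.21, -2.214, 0.003]
contact_force: [-1.0, 0.7, -0.4]
grip_width: -0.0
```

```bash
python3 plan.py .478 -.139 .30 88; python3 - <<'E'
from h import *
from scipy.spatial.transform import Rotation as Ro
import pickle
o=r.get_obs(); f=r.grab_frame('wrist'); save('wrist1',f); pickle.dump((o,f),open('w1.pkl','wb'))
print(f['hand_eye'].round(4))
E
```

```text
t 3.1 tcp [ 0.4832 -0.1439  0.3554] F [-0.98  0.7  -0.41] grip -0.0
dist mm 55.8 total dp units [ 0.0371 -0.0382  0.4621] rows>= 1.1163187729890973
turn deg [-0.64 -0.46  2.1 ] units [-0.0053 -0.0038  0.0175]
[[ 1.000e+00  6.000e-04 -2.000e-04 -7.000e-04]
 [-5.000e-04  9.494e-01  3.141e-01 -8.050e-02]
 [ 4.000e-04 -3.141e-01  9.494e-01  3.090e-02]
 [ 0.000e+00  0.000e+00  0.000e+00  1.000e+00]]
```

View pics/wrist1.png

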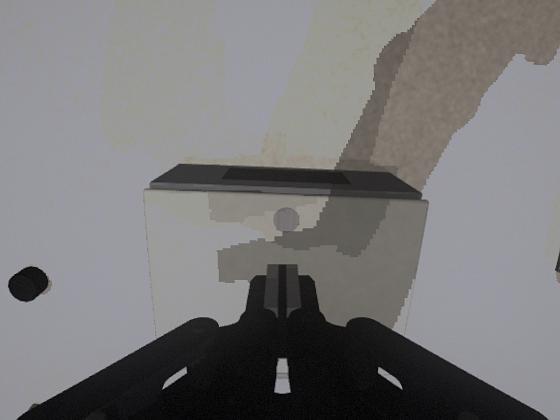

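The wrist view shows the mark at (286,218), near the broad lid's front edge. The closed fingertips are at about (282,268). I'll check the mark's position from this view too.

```bash
cat >> h.py <<'E'
from scipy.spatial.transform import Rotation as Ro
def wframe(o,f):
    M=np.eye(4);M[:3,:3]=Ro.from_rotvec(o['orientation']).as_matrix();M[:3,3]=o['tcp_pos']
    I=np.linalg.inv(M@f['hand_eye']); f['R']=I[:3,:3];f['t']=I[:3,3]; return f
E
python3 - <<'E'
from h import *
import pickle
f=wframe(*pickle.load(open('w1.pkl','rb')))
for p in [(286,218),(145,192),(427,203)]: print(w(f,*p),atz(f,*p,.094))
T=pickle.load(open('top0.pkl','rb'))
cs=-f['R'].T@f['t'];ct=-T['R'].T@T['t'];gs=f['R'].T@ray(f,286,218.5);gt=T['R'].T@ray(T,340.8,285.8)
x=np.linalg.lstsq(np.stack([gs,-gt],1),ct-cs,rcond=None)[0];print(cs+gs*x[0],ct+gt*x[1])
E
```

```text
[ 0.47963044 -0.13965585  0.09481682] [ 0.4799043  -0.13963885  0.094     ]
[ 0.46095421 -0.23647782  0.09440042] [ 0.46105583 -0.23663741  0.094     ]
[ 0.46900055 -0.04088434  0.09377568] [ 0.46893597 -0.04098468  0.094     ]
[ 0.47875845 -0.13973034  0.09849401] [ 0.47914435 -0.14095105  0.09859859]
```

Request:
apply_moves:
  dp:
    - [0.02,-0.02,0.15]
    - [0.02,-0.02,0.15]
    - [0,0,0.15]
    - [0,0,0.13]
    - [0,0,0]
  twist:
    - [-0.005,-0.004,0.01]
    - [0,0,0.006]
    - [0,0,0]
    - [0,0,0]
    - [0,0,0]
  jaw: [255,255,255,255,255]

```text
clock: 3.65
tcp_pos: [0.4796, -0.1341, 0.284]
orientation: [2.268, 2.173, 0.003]
contact_force: [-0.4, -0.1, 0.6]
grip_width: 0.0
```

```bash
python3 plan.py .479 -.1395 .267 88; python3 - <<'E'
from h import *
f=r.grab_frame('scene'); save('scene1',f)
E
```

```text
t 3.65 tcp [ 0.4796 -0.1341  0.284 ] F [-0.44 -0.08  0.64] grip 0.0
dist mm 17.9 total dp units [-0.0455 -0.0035  0.1419] rows>= 0.3578398400112968
turn deg [ 0.11 -0.06 -0.47] units [ 0.0009 -0.0005 -0.0039]
```

View pics/scene1.png

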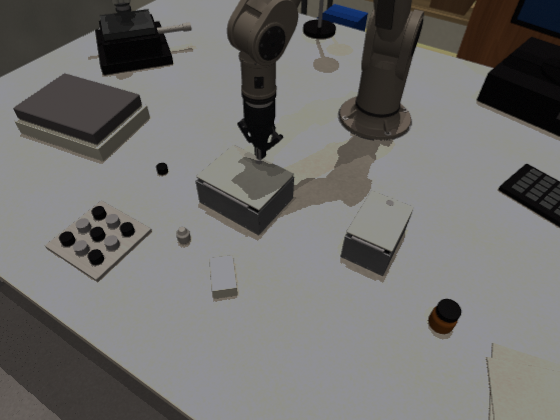

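The fingertip, at about (261,155), hangs just above the mark. I'll centre it and lower gently.

Request:
apply_moves:
  dp:
    - [-0.045,-0.003,0.03]
    - [0,0,0.03]
    - [0,0,0.03]
    - [0,0,0.015]
    - [0,0,0]
  twist:
    - [0,0,-0.004]
    - [0,0,0]
    - [0,0,0]
    - [0,0,0]
    - [0,0,0]
  jaw: [255,255,255,255,255]

```text
clock: 4.2
tcp_pos: [0.4808, -0.1399, 0.274]
orientation: [2.257, 2.178, 0.01]
contact_force: [0.2, 0.6, -0.1]
grip_width: -0.0
```

```bash
python3 plan.py .479 -.1395 .267 88
```

```text
t 4.2 tcp [ 0.4808 -0.1399  0.274 ] F [ 0.22  0.6  -0.06] grip -0.0
dist mm 7.2 total dp units [ 0.0028 -0.0157  0.0581] rows>= 0.14462752992874892
turn deg [ 0.46 -0.04 -0.05] units [ 0.0039 -0.0004 -0.0004]
```

Request:
apply_moves:
  dp:
    - [0,-0.01,0.02]
    - [0,-0.005,0.02]
    - [0,0,0.015]
    - [0,0,0]
  twist:
    - [0.003,0,0]
    - [0,0,0]
    - [0,0,0]
    - [0,0,0]
  jaw: [255,255,255,255]

```text
clock: 4.6
tcp_pos: [0.4791, -0.1399, 0.2675]
orientation: [2.261, 2.18, 0.003]
contact_force: [-1.1, 0.5, 4.9]
grip_width: -0.0
```

Request:
apply_moves:
  dp:
    - [0,0,0.015]
    - [0,0,0.015]
    - [0,0,0]
  twist:
    - [0,0,0]
    - [0,0,0]
    - [0,0,0]
  jaw: [255,255,255]

```text
clock: 4.9
tcp_pos: [0.479, -0.1401, 0.2647]
orientation: [2.261, 2.18, 0.004]
contact_force: [-1.0, 1.2, 3.9]
grip_width: 0.0001
```

Request:
apply_moves:
  dp:
    - [0,0,0.012]
    - [0,0,0.012]
    - [0,0,0]
  twist:
    - [0,0,0]
    - [0,0,0]
    - [0,0,0]
  jaw: [255,255,255]

```text
clock: 5.2
tcp_pos: [0.479, -0.1402, 0.2628]
orientation: [-2.262, -2.18, -0.005]
contact_force: [-1.8, -0.0, 4.6]
grip_width: 0.0003
```

Request:
apply_moves:
  dp:
    - [0,0,0.012]
    - [0,0,0]
  twist:
    - [0,0,0]
    - [0,0,0]
  jaw: [255,255]

```text
clock: 5.4
tcp_pos: [0.479, -0.1402, 0.2619]
orientation: [-2.262, -2.18, -0.006]
contact_force: [-1.7, 1.0, 4.6]
grip_width: 0.0
```

Request:
apply_moves:
  dp:
    - [0,0,-0.4]
    - [0,0,-0.4]
    - [0,0,-0.4]
    - [0,0,-0.4]
    - [0,0,-0.4]
    - [0,0,-0.25]
    - [0,0,0]
    - [0,0,0]
    - [0,0,0]
    - [0,0,0]
    - [0,0,0]
    - [0,0,0]
    - [0,0,0]
    - [0,0,0]
    - [0,0,0]
    - [0,0,0]
    - [0,0,0]
  twist:
    - [0,0,0]
    - [0,0,0]
    - [0,0,0]
    - [0,0,0]
    - [0,0,0]
    - [0,0,0]
    - [0,0,0]
    - [0,0,0]
    - [0,0,0]
    - [0,0,0]
    - [0,0,0]
    - [0,0,0]
    - [0,0,0]
    - [0,0,0]
    - [0,0,0]
    - [0,0,0]
    - [0,0,0]
  jaw: [255,255,255,255,255,255,255,255,255,255,255,255,255,255,255,255,255]

```text
clock: 7.1
tcp_pos: [0.4776, -0.1402, 0.5352]
orientation: [-2.256, -2.173, 0.009]
contact_force: [-0.0, 0.2, -0.4]
grip_width: 0.0001
```

```bash
python3 - <<'E'
from h import *
import pickle
for n in ('scene','top','wrist'):
    o=r.get_obs(); f=r.grab_frame(n); save(n+'2',f)
    if n=='wrist': f=wframe(o,f)
    pickle.dump(f,open(n+'2.pkl','wb'))
print(o['tcp_pos'],o['contact_force'])
E
```

```text
[ 0.47760296 -0.14023993  0.53516543] [ 0.56274579 -0.0382084   0.14648926]
```

View pics/scene2.png

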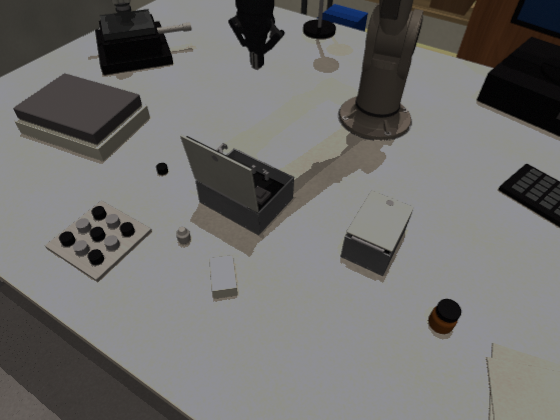

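View pics/top2.png

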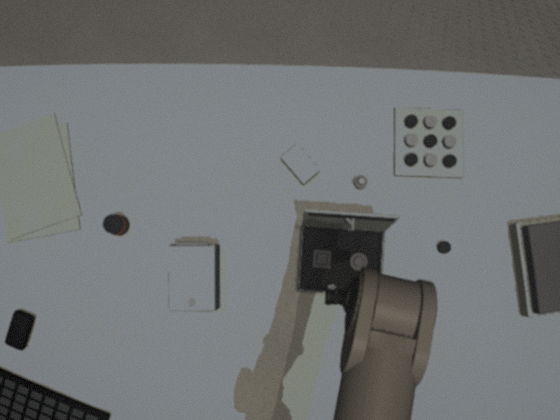

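View pics/wrist2.png

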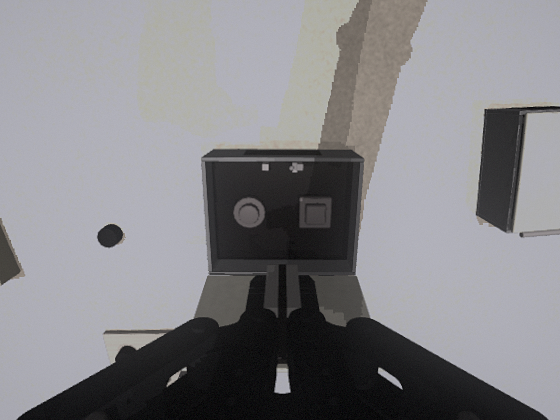

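The lid stands open. The wrist view shows the round key at (249,212) and the square key at (316,212). In the top view they are at (359,261) and (322,259). Next I'll locate them in 3D.

```bash
python3 - <<'E'
from h import *
import pickle
W=pickle.load(open('wrist2.pkl','rb'));T=pickle.load(open('top2.pkl','rb'))
for n,pw,pt in (('round',(249,212),(359,261)),('square',(316,212),(321.5,259.5))):
    print(n,'W',w(W,*pw).round(4),atz(W,*pw,.062).round(4),'T',w(T,*pt).round(4),atz(T,*pt,.062).round(4))
    cs=-W['R'].T@W['t'];ct=-T['R'].T@T['t'];gs=W['R'].T@ray(W,*pw);gt=T['R'].T@ray(T,*pt)
    x=np.linalg.lstsq(np.stack([gs,-gt],1),ct-cs,rcond=None)[0];print(cs+gs*x[0],ct+gt*x[1])
im=cv2.resize(W['color'][140:290,190:370],None,fx=4,fy=4,interpolation=cv2.INTER_CUBIC)
cv2.imwrite('pics/cw.png',np.clip(im[:,:,::-1].astype(float)*2.2,0,255).astype(np.uint8))
im=cv2.resize(T['color'][200:310,280:410],None,fx=6,fy=6,interpolation=cv2.INTER_CUBIC)
cv2.imwrite('pics/ct.png',np.clip(im[:,:,::-1].astype(float)*2.2,0,255).astype(np.uint8)[:600])
# depth rows through key
for v in (212,):
  print([ (u,(w(W,u,v)).round(3).tolist()) for u in range(228,274,3)])
E
```

```text
round W [ 0.5355 -0.1859  0.0612] [ 0.5353 -0.1858  0.062 ] T [ 0.538  -0.1873  0.0608] [ 0.538  -0.1871  0.062 ]
[ 0.53784802 -0.18674268  0.05373594] [ 0.53797267 -0.18822686  0.05393578]
square W [ 0.5387 -0.0968  0.0618] [ 0.5386 -0.0968  0.062 ] T [ 0.5392 -0.0968  0.06  ] [ 0.5392 -0.0967  0.062 ]
[ 0.53913073 -0.09666096  0.06037705] [ 0.53918732 -0.09677719  0.0603844 ]
[(228, [0.541, -0.218, 0.04]), (231, [0.541, -0.213, 0.041]), (234, [0.538, -0.208, 0.051]), (237, [0.538, -0.203, 0.053]), (240, [0.535, -0.198, 0.062]), (243, [0.535, -0.194, 0.062]), (246, [0.535, -0.19, 0.062]), (249, [0.536, -0.186, 0.061]), (252, [0.535, -0.182, 0.062]), (255, [0.536, -0.178, 0.062]), (258, [0.537, -0.174, 0.056]), (261, [0.539, -0.171, 0.052]), (264, [0.539, -0.167, 0.051]), (267, [0.543, -0.163, 0.04]), (270, [0.543, -0.159, 0.04]), (273, [0.543, -0.155, 0.04])]
```

View pics/cw.png

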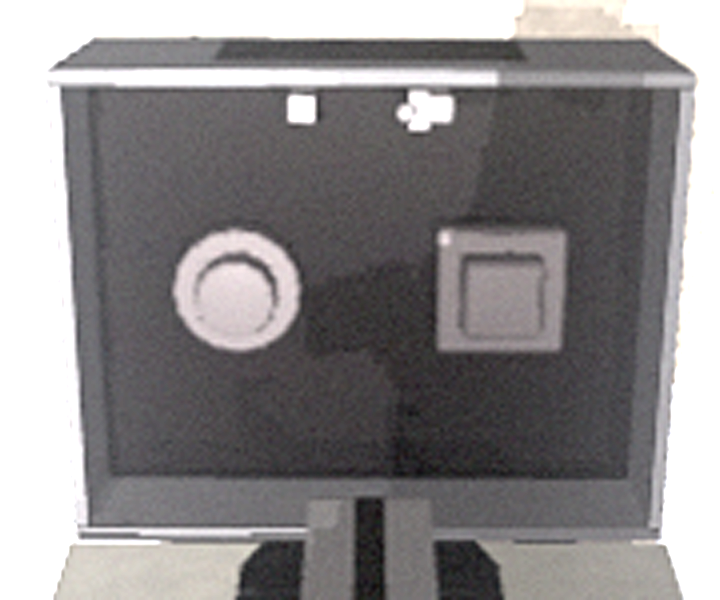

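View pics/ct.png

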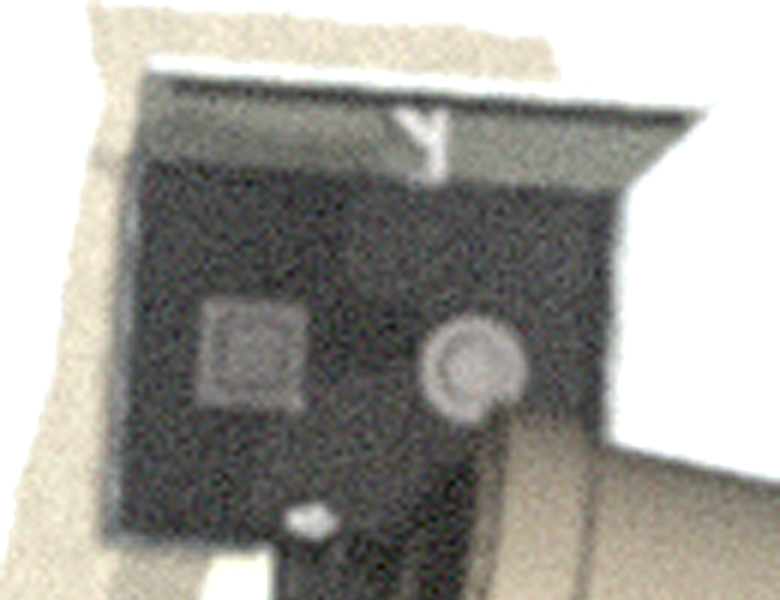

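Refined, the round key is at (0.537, -0.1855) with its top at 0.062. It is 89 mm from the square key, and 90 was expected. The collar top is at about 0.052, so it stays below the fully pressed key. I'll move sideways at height first, then straight down.

```bash
python3 - <<'E'
from h import *
import pickle
W=pickle.load(open('wrist2.pkl','rb'));T=pickle.load(open('top2.pkl','rb'))
print(atz(W,249,213.2,.062),atz(T,357.8,260.8,.062))
S=pickle.load(open('scene2.pkl','rb'))
# lid plane: points on underside/outer face in scene
for p in [(190,148),(225,175),(250,195),(200,165)]: print(w(S,*p).round(3))
E
python3 plan.py .537 -.1855 .40 88
```

```text
[ 0.53693813 -0.18595659  0.062     ] [ 0.53837818 -0.18423002  0.062     ]
[ 0.634 -0.221  0.212]
[ 0.632 -0.126  0.175]
[ 0.631 -0.059  0.146]
[ 0.628 -0.204  0.164]
t 7.25 tcp [ 0.4776 -0.1402  0.5352] F [-0.19 -0.42  0.71] grip 0.0
dist mm 154.5 total dp units [-0.3613  0.5209  1.1203] rows>= 3.089296254342889
turn deg [-0.62 -0.14 -0.14] units [-0.0052 -0.0011 -0.0012]
```

Request:
apply_moves:
  dp:
    - [-0.12,0.18,0]
    - [-0.12,0.18,0.05]
    - [-0.12,0.16,0.2]
    - [0,0,0.25]
    - [0,0,0.25]
    - [0,0,0.2]
    - [0,0,0.1]
    - [0,0,0]
  twist:
    - [-0.005,0,0]
    - [0,0,0]
    - [0,0,0]
    - [0,0,0]
    - [0,0,0]
    - [0,0,0]
    - [0,0,0]
    - [0,0,0]
  jaw: [255,255,255,255,255,255,255,255]

```text
clock: 8.05
tcp_pos: [0.5423, -0.1869, 0.4063]
orientation: [2.258, 2.18, 0.008]
contact_force: [0.3, -0.0, -0.8]
grip_width: -0.0001
```

```bash
python3 plan.py .537 -.1855 .25 88;python3 - <<'E'
from h import *
import pickle
o=r.get_obs(); f=r.grab_frame('wrist'); save('wrist3',f); f=wframe(o,f); pickle.dump(f,open('wrist3.pkl','wb'))
E
```

```text
t 8.05 tcp [ 0.5423 -0.1869  0.4063] F [ 0.35 -0.02 -0.8 ] grip -0.0001
dist mm 156.4 total dp units [ 0.0075 -0.0516  1.3019] rows>= 3.127020209499365
turn deg [ 0.31 -0.11 -0.01] units [ 0.0026 -0.0009 -0.0001]
```

View pics/wrist3.png

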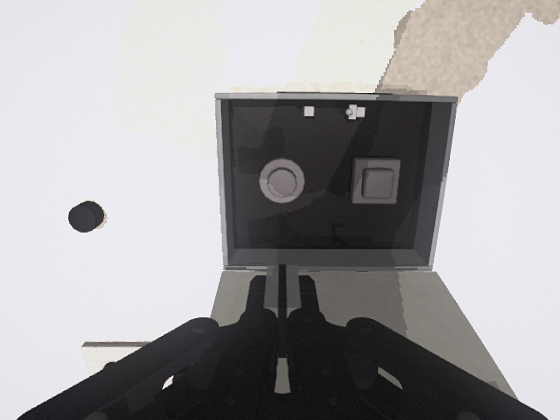

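```bash
python3 - <<'E'
from h import *
import pickle
W=pickle.load(open('wrist3.pkl','rb'));print(w(W,282,182),atz(W,282,182,.062),atz(W,377,183,.062))
E
```

```text
[ 0.53775579 -0.1867588   0.06130254] [ 0.53758731 -0.18675416  0.062     ] [ 0.54143692 -0.09908237  0.062     ]
```

Request:
apply_moves:
  dp:
    - [0.006,-0.025,0.25]
    - [0,-0.02,0.25]
    - [0,0,0.25]
    - [0,0,0.2]
    - [0,0,0.12]
    - [0,0,0.05]
    - [0,0,0]
  twist:
    - [0.0025,0,0]
    - [0,0,0]
    - [0,0,0]
    - [0,0,0]
    - [0,0,0]
    - [0,0,0]
    - [0,0,0]
  jaw: [255,255,255,255,255,255,255]

```text
clock: 8.8
tcp_pos: [0.5445, -0.1873, 0.2802]
orientation: [2.246, 2.172, 0.025]
contact_force: [-0.6, -0.3, 0.4]
grip_width: 0.0002
```

```bash
python3 plan.py .5365 -.1855 .235 88;python3 - <<'E'
from h import *
f=r.grab_frame('scene'); save('scene4',f)
im=cv2.resize(f['color'][60:240,160:330],None,fx=3.3,fy=3.3,interpolation=cv2.INTER_CUBIC)
cv2.imwrite('pics/scene4c.png',np.clip(im[:,:,::-1].astype(float)*1.8,0,255).astype(np.uint8))
E
```

```text
t 8.8 tcp [ 0.5445 -0.1873  0.2802] F [-0.58 -0.28  0.36] grip 0.0002
dist mm 45.9 total dp units [ 0.0126 -0.0759  0.3748] rows>= 0.9183011020094259
turn deg [1.33 0.03 0.09] units [0.0111 0.0002 0.0007]
```

View pics/scene4c.png

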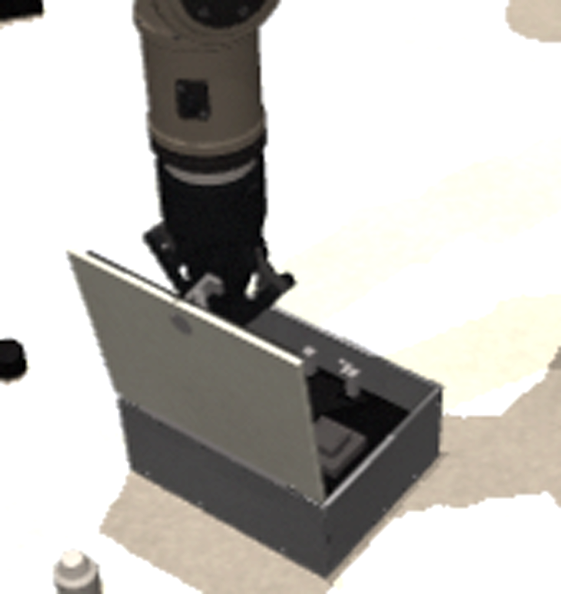

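The finger is above the box with about 20 mm clear of the lid. I'll correct the x offset and tilt, then descend.

Request:
apply_moves:
  dp:
    - [0.007,-0.06,0]
    - [0.006,-0.01,0.05]
    - [0,0,0.1]
    - [0,0,0.06]
    - [0,0,0]
  twist:
    - [0.01,0,0]
    - [0,0,0]
    - [0,0,0]
    - [0,0,0]
    - [0,0,0]
  jaw: [255,255,255,255,255]

```text
clock: 9.35
tcp_pos: [0.5369, -0.1857, 0.2567]
orientation: [2.254, 2.18, 0.006]
contact_force: [-0.1, -0.6, -0.1]
grip_width: -0.0002
```

```bash
python3 plan.py .537 -.186 .235 88
```

```text
t 9.35 tcp [ 0.5369 -0.1857  0.2567] F [-0.05 -0.63 -0.08] grip -0.0002
dist mm 21.7 total dp units [-0.0021 -0.0004  0.1809] rows>= 0.4341010657158333
turn deg [0.41 0.07 0.09] units [0.0034 0.0006 0.0008]
```

Request:
apply_moves:
  dp:
    - [0,0,0.04]
    - [0,0,0.04]
    - [0,0,0.04]
    - [0,0,0.03]
    - [0,0,0]
  twist:
    - [0.003,0,0]
    - [0,0,0]
    - [0,0,0]
    - [0,0,0]
    - [0,0,0]
  jaw: [255,255,255,255,255]

```text
clock: 9.85
tcp_pos: [0.537, -0.1858, 0.2365]
orientation: [2.258, 2.184, -0.002]
contact_force: [-0.2, 0.4, -0.2]
grip_width: -0.0
```

Request:
apply_moves:
  dp:
    - [0,0,0.015]
    - [0,0,0.015]
    - [0,0,0.015]
    - [0,0,0]
  twist:
    - [0,0,0]
    - [0,0,0]
    - [0,0,0]
    - [0,0,0]
  jaw: [255,255,255,255]

```text
clock: 10.25
tcp_pos: [0.5372, -0.186, 0.2316]
orientation: [2.258, 2.183, -0.001]
contact_force: [-0.8, 0.7, 4.5]
grip_width: 0.0002
```

Request:
apply_moves:
  dp:
    - [0,0,0.015]
    - [0,0,0.015]
    - [0,0,0]
  twist:
    - [0,0,0]
    - [0,0,0]
    - [0,0,0]
  jaw: [255,255,255]

```text
clock: 10.55
tcp_pos: [0.5371, -0.1862, 0.2297]
orientation: [2.259, 2.183, 0.001]
contact_force: [-1.3, 0.8, 4.3]
grip_width: 0.0001
```

Request:
apply_moves:
  dp:
    - [0,0,0.025]
    - [0,0,0.025]
  twist:
    - [0,0,0]
    - [0,0,0]
  jaw: [255,255]

```text
clock: 10.75
tcp_pos: [0.5373, -0.1869, 0.2288]
orientation: [-2.259, -2.181, -0.005]
contact_force: [-14.7, 5.4, 45.0]
grip_width: 0.0001
```

The force shot up and the tool stopped at 0.2288, so the key is at its end stop. I'll rise now.

Request:
apply_moves:
  dp:
    - [0,0,-0.05]
    - [0,0,-0.15]
    - [0,0,-0.3]
    - [0,0,-0.4]
    - [0,0,-0.4]
    - [0,0,-0.4]
    - [0,0,-0.3]
    - [0,0,-0.15]
    - [0,0,0]
    - [0,0,0]
    - [0,0,0]
  twist:
    - [0,0,0]
    - [0,0,0]
    - [0,0,0]
    - [0,0,0]
    - [0,0,0]
    - [0,0,0]
    - [0,0,0]
    - [0,0,0]
    - [0,0,0]
    - [0,0,0]
    - [0,0,0]
  jaw: [255,255,255,255,255,255,255,255,255,255,255]

```text
clock: 11.85
tcp_pos: [0.5365, -0.1877, 0.4954]
orientation: [-2.26, -2.182, -0.006]
contact_force: [0.5, -0.3, -0.2]
grip_width: -0.0002
```

```bash
python3 - <<'E'
from h import *
import pickle
for n in ('scene','top','wrist'):
    o=r.get_obs(); f=r.grab_frame(n); save(n+'5',f)
    if n=='wrist': f=wframe(o,f); pickle.dump(f,open('wrist5.pkl','wb'))
    if n=='scene':
        for p in [(190,148),(225,175),(250,195),(200,165)]: print('lid',w(f,*p).round(3))
        print('narrow lid',[w(f,*p).round(4).tolist() for p in [(389,203),(375,225)]])
    if n=='top':
        for k,p in dict(puck=(444,247),obj=(360,182),slide=(300,164),jar=(116,224),narrow=(192,277)).items(): print(k,w(f,*p).round(4))
print(o['clock'],o['tcp_pos'],o['contact_force'])
E
```

```text
lid [ 0.634 -0.221  0.212]
lid [ 0.632 -0.127  0.174]
lid [ 0.632 -0.059  0.147]
lid [ 0.628 -0.205  0.163]
narrow lid [[0.4313, 0.208, 0.0949], [0.5125, 0.2071, 0.0933]]
puck [ 0.5577 -0.2101  0.6789]
obj [ 0.7326 -0.1887  0.0434]
slide [ 0.7748 -0.0394  0.035 ]
jar [0.6101 0.4091 0.0634]
narrow [0.4887 0.2086 0.0937]
11.95 [ 0.53647069 -0.18763984  0.49495381] [-0.33956842 -0.28280932 -0.09482471]
```

View pics/wrist5.png

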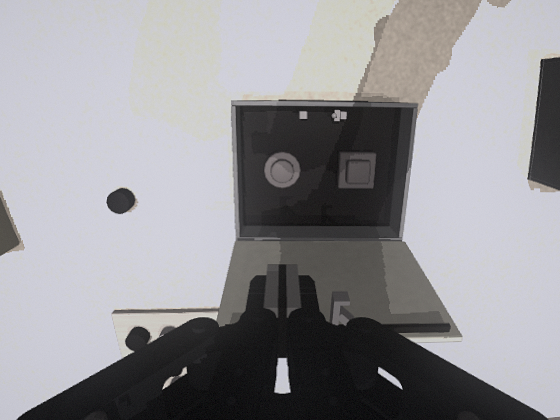

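View pics/scene5.png

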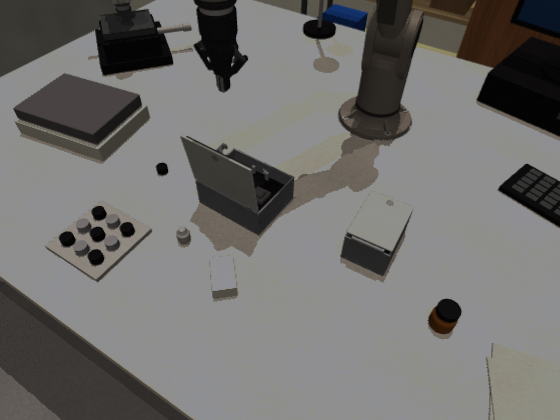

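The lid is still open, both keys look up (round at (282,170), square at (357,170)), and nothing around has moved. The puck's top-view reading this time was just the arm in the way. I'll check the key heights, then hand in.

```bash
python3 - <<'E'
from h import *
import pickle
W=pickle.load(open('wrist5.pkl','rb'))
for n,(u,v) in dict(round=(282,170),square=(359,171)).items():
    print(n,np.median([w(W,u+a,v+b)[2] for a in range(-5,6,2) for b in range(-5,6,2)]))
print('puck',w(W,121,199).round(4))
print(r.get_obs()['contact_force'],r.get_obs()['qvel'].round(3)); print(r.hand_in())
E
```

```text
round 0.06174340047797273
square 0.06175688932061332
puck [ 0.5758 -0.4031  0.0222]
[-0.38894261  0.0756307  -1.08045428] [-0.002 -0.001  0.001 -0.007  0.001  0.002 -0.002]
the job is handed in; nothing more can be done
None
```

The job is done and handed in at about 12 s of the 48 s allowed. With the jaws shut as one fingertip, I pressed the broad lid's mark about 6 mm at roughly 5 N and rose 270 mm. The lid sprang open by itself. I then pressed the round key to its end stop and let it come back up.

**Last checks:**
- **Lid:** it stands open a little past upright, and its position was the same before and after the key press.
- **Keys:** both tops measure 62 mm above the bench, so both are up.
- **Narrow box:** its lid is at about 94 mm, so it is still shut.
- **Bystanders:** the objective, jar and slide box are within about 1 mm of where they started. The arm hid the puck from the top camera; the wrist camera puts it about 4 mm from its first reading. I put that down to comparing two cameras, since nothing came near it.
- **Robot:** it touches nothing.

**Force:** it briefly reached about 45 N at the fingertip when the round key hit its stop. That is firmer than I meant. It is well under the 120 N wrist limit, and only the fingertip pressed, so I take the 40 N limit for the arm and gripper body not to apply.

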